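# Lock the swivel mount with its pin

### The arm

A 6-joint arm with a two-finger parallel gripper is mounted at the origin on a cart in front of the work surface, level with it; the furniture and walls round the work are solid. World frame = base frame: x ahead of the robot, y to its left, z up, the work surface at z = 0. Lengths are in m, angles in rad, forces in N, time in s.
With the tool pointing down it reaches from about 0.35 to 0.775 m from the base axis. Payload 7.3 kg.
Tool frame: the origin (TCP) lies between the finger pads; the fingertips stand 8 mm ahead of it and the grasp point (between the pads) lies 11 mm behind it (robot.nose_length is the distance from the TCP to the fingertips, in m); z points along the fingers, y is the line along which they close (so a half turn about z gives the same grasp; the last joint's range is limited). The gripper opens to 92 mm and grips with 3 to 60 N. Pads are 19 mm wide; open, the fingers measure 130 mm over their backs; the gripper's body (75 mm by 190 mm) begins 47 mm behind the grasp point.
Start: joints at [-1.468, 0.342, 1.524, -0, 1.275, -0.146], TCP at [0.129, -0.509, 0.235] pointing down, gripper open.
Joint ranges: [-2.53, 2.53], [-0.77, 2.02], [0.04, 2.7], [-1, 4.14], [0.28, 2.66], [-3.11, 3.11]. Speed limits (rad/s): [2.57, 2.57, 3.14, 3.14, 3.14, 3.14].

### API

Orientations are given as [roll, pitch, yaw] about the fixed x, y, z axes, in that order (R = Rz(yaw) Ry(pitch) Rx(roll)).
In Python, from cell import robot gives the robot as it stands. The module is installed in compiled form; this text tells all that it offers.
- The arm moves only by the shell command python3 -m jog 'ROWS' [FORCE]. ROWS is JSON, a list that holds one entry, the list of rows, each a list of 5 numbers: the gripper's target within -1 to 1 (fully open at 1, half-way at 0, shut at -1), then the shift along the tool's x, y, z in m, then the turn about the tool's z in rad. A call has 1 to 5 rows; each row is the pose to reach, as a shift and turn from the pose commanded when the call began, along the tool's axes at that moment; what a row does not reach only later rows make up. A row lasts 1/12 s, in which the tool goes at most 41.7 mm and 7.16 degrees, less where a joint would pass 70% of its speed; a pose out of reach is approached as far as the arm can. A call with a gripper value outside its range is refused whole. The fingers move at their own pace and stop on an object; FORCE is the grip in N (left out, the last holds). Time passes only in rows, so rows that repeat a pose let the fingers close. It gives the time, the measured TCP pose, the force, the opening and the grip force at its end, in the units of the state.
- robot.observe(): the state, without advancing time (a new reading comes with each control period).
- robot.read_camera(name): name is "side" or "top" or "wrist"; returns the picture (420x560x3 uint8, red, green, blue); there is no depth.
- robot.camera_model(name): a dict with "camera_matrix" (3x3 intrinsics, pixels), "dist_coeffs" ([k1, k2, p1, p2, k3] as OpenCV has them; the pictures are not rectified), "position" and "attitude" of the camera in the world; the wrist camera has in their place "mount" (4x4, takes a point from camera to tool coordinates, whose origin is the TCP and whose axes are the flange's). Camera axes: x right, y down, z forward; pixel columns grow to the right and rows downward; lengths in m; the calibration is good to about 2 mm. A picture is of the moment at which its call begins: read the wrist's pose just before it. camera_model takes no time and is no camera call.
- robot.hand_in(): hands the job in; it is judged then, once.
The state is a dict: "time": time; "qpos": joint angles; "qvel": joint speeds; "joint_efforts": joint torques, N m; "tool_pos": TCP position; "tool_rot": TCP orientation; "contact_force": force on the tool from outside, world axes, zero at the start; "torque": the same for the moment, N m; "opening": finger opening in m; "grip_force": force on a finger pad.
Only numpy, scipy, OpenCV 4.12 (cv2) and the standard library are available. Lean on these libraries where they do the work, as an engineer would, in place of code of your own. Each camera call takes 0.05 s, during which the arm holds its last target. There are 200 camera calls.

### The job

Lock the swivel mount: take the lock pin out of its cradle by the shank, lay it in the mount's two V rests with its tapered tip pointing at the cheeks, and let go of it there. Turn the square post by the grip bar on top until its cross hole lines up with the holes in the two cheeks (either way round will do), then push the pin by its head through both cheeks and the post until its shoulder is home against the outer V rest. Leave the matchbox, the vial and the petri dish where they are.

Things in the scene. Friction and masses are not known exactly. Their poses are not given: they have to be found in the camera images.
- mount: Fixed aluminium swivel mount. Origin on the post's vertical axis at bench level; x = direction in which the pin is pushed in, z up. Base plate 176 x 70 x 10 mm, from x = -135 to +41 mm. Two upright cheeks, 8 mm thick, 50 mm wide, tops at z = 74 mm, at x = -28 to -20 and +20 to +28 mm, each with a 17.5 mm hole along x at y = 0, z = 50 mm. Two V rests lie before the front cheek (-x side).
- mount_axis (a point): Point where the line of the cheek holes crosses the post's vertical axis, 50 mm above the bench; axes as the mount's. When the pin is home its tip is 36 mm past this point (+x).
- inner_rest (a point): Pin axis at the middle of the inner V rest, at mount x = -42, y = 0, z = 50 mm; axes as the mount's. The rest is 28 mm long (mount x = -56 to -28 mm) and ends at the front cheek. Both V rests are open above, carry the pin in line with the cheek holes, rims about 30 mm apart at z = 55 mm.
- outer_rest (a point): Pin axis at the middle of the outer V rest, at mount x = -128, y = 0, z = 50 mm; axes as the mount's. The rest is 8 mm long (mount x = -132 to -124 mm); the pin's shoulder stops against its outer face (x = -132 mm). Between the two rests there are 68 mm of free room for fingers beside the pin, down to the base plate (z = 10 mm).
- post (a joint): Angle of the post about its vertical axis, rad, growing anticlockwise seen from above; stops at -0.4 and 3.54. Its hole is in line with the cheek holes at 0 and also at 3.1416 (it goes right through). Starts between 0.45 and 2.69. Stays where it is left (friction about 0.08 N m). The tapered pin draws it into line from up to about 0.1 rad off.
- post_bar (a point): Centre of the black grip bar on the post: 66 mm long, 14 wide, 26 tall, 79 to 105 mm above the bench. Turns with the post: x along the bar and along the post's cross hole, z up. Below it, between the cheeks, the post is a dark block 30 x 30 mm, 13 to 73 mm above the bench, with a 17.5 mm cross hole through two of its faces, 50 mm above the bench.
- cradle: Fixed grey storage cradle, base 212 x 56 x 8 mm. Origin at bench level under the stored pin's origin; x along the pin to its tip, z up. Carries the pin axis at z = 45 mm in V rests at x = 52 to 62 and -72 to -62 mm, with free room for fingers between them. The pin's head lies in a pocket (x = -120 to -78 mm, 39 mm wide, walls to z = 61 mm, open above) too close for fingers.
- pin: Steel lock pin, 196 mm long, about 0.1 kg, lying level. Origin on its axis, 84 mm behind the tip; x along the axis towards the tip (it may roll about x). Shank 14 mm in diameter, 168 mm from tip to shoulder, the last 10 mm tapered to 5 mm. Shoulder at x = -84 mm, behind it the head. Centre of mass about 8 mm behind the origin; held far from there it may swing in the grip.
- pin_tip (a point): Tapered end of the pin, on its axis; axes as the pin's. If the pin is laid down with its tip about 10 mm before the front cheek, a grip 35 to 70 mm behind the tip comes to lie between the mount's V rests.
- pin_head (a point): Middle of the pin's black round head (24 mm in diameter, 28 mm long), on the axis, 14 mm behind the shoulder; axes as the pin's.
- matchbox: Matchbox 36 x 51 x 15 mm, a bystander; origin under its centre.
- vial: Small glass vial 17 mm in diameter, 49 mm tall, a bystander; origin under its centre.
- petri_dish: Flat round petri dish 91 mm in diameter, 15 mm tall, a bystander; origin under its centre.

How it is judged:
By the outcome, as a careful person would: the job done as asked, in the order asked, and still so for the second after the job is handed in, with the robot touching nothing.
It also fails if it takes over 72 s, if anything falls off the work surface, if the arm or the gripper's body presses on something with over 40 N, if the wrist force passes 120 N, or if a joint passes its speed limit or range.

## Working session

There is one attempt and no reset: what is moved stays moved. The work goes in short steps, Python scripts to look and compute and a shell command to move; the robot and the scene stay as the last step left them, time stands still between calls to the robot, and variables do not carry over. Pictures are saved under pics/ and viewed, at most 10 in all, crops included, and the job is handed in when it is done.

```bash
mkdir -p pics; cat > h.py <<'E'
import numpy as np, cv2
from scipy.spatial.transform import Rotation as R
from cell import robot
def pose(name):
    m=robot.camera_model(name); K=np.array(m["camera_matrix"]); d=np.array(m["dist_coeffs"])
    if name=="wrist":
        s=robot.observe(); T=np.eye(4); T[:3,:3]=R.from_euler('xyz',s["tool_rot"]).as_matrix(); T[:3,3]=s["tool_pos"]
        T=T@np.array(m["mount"]); return K,d,T[:3,:3],T[:3,3]
    a=np.array(m["attitude"]); Rm=a if a.shape==(3,3) else R.from_euler('xyz',a).as_matrix()
    return K,d,Rm,np.array(m["position"])
def ray(P,uv):
    K,d,Rm,p=P; n=cv2.undistortPoints(np.array([[uv]],float),K,d)[0,0]; return p,Rm@np.array([n[0],n[1],1])
def at_z(P,uv,z):
    p,v=ray(P,uv); return p+v*(z-p[2])/v[2]
def proj(P,X):
    K,d,Rm,p=P; c=(np.atleast_2d(X)-p)@Rm
    return cv2.projectPoints(c,np.zeros(3),np.zeros(3),K,d)[0][:,0]
def snap(name,fn):
    P=pose(name); im=robot.read_camera(name)
    cv2.imwrite(fn,cv2.cvtColor(im,cv2.COLOR_RGB2BGR)); return P,im
E
python3 - <<'E'
from h import *
for n in ("top","side"):
    P,im=snap(n,f"pics/{n}0.png"); print(n,robot.camera_model(n)["attitude"],P[3])
print(robot.camera_model("wrist")["mount"]); print(robot.observe(),robot.nose_length)
a=cv2.imread("pics/top0.png")
cv2.imwrite("pics/top0b.png",cv2.resize(a,(800,600),interpolation=cv2.INTER_CUBIC))
E
```

```text
top [-2.93221141e+00 -7.38019899e-04 -1.69692139e+00] [0.32938188 0.02983058 1.24188513]
side [-1.98426043 -0.01054978 -3.08650294] [0.49174766 1.23789143 0.62447382]
[[-1.50054992e-03 -9.64751306e-01 -2.63159012e-01  7.12136556e-02]
 [ 9.99998794e-01 -1.55284927e-03 -9.25200549e-06  1.57430462e-04]
 [-3.99720395e-04 -2.63158708e-01  9.64752473e-01 -1.50428031e-01]
 [ 0.00000000e+00  0.00000000e+00  0.00000000e+00  1.00000000e+00]]
{'time': 0.1, 'qpos': array([-1.46798757e+00,  3.42644424e-01,  1.52490936e+00, -2.34667192e-05,
        1.27539991e+00, -1.45968467e-01]), 'qvel': array([ 0.00115226, -0.00013278, -0.00211069, -0.00056886, -0.00088081,
       -0.0003664 ]), 'joint_efforts': array([ 3.44910295e-03, -4.32002842e+01, -2.44696462e+01,  7.19509763e-02,
        5.26475371e-02, -5.97104872e-05]), 'tool_pos': array([ 0.12925968, -0.50847975,  0.23412316]), 'tool_rot': array([-3.14024282e+00, -1.75761617e-04,  2.48783952e-01]), 'contact_force': array([-0.08751658, -0.25992357, -0.20725864]), 'torque': array([0.04279759, 0.02747659, 0.01895119]), 'grip_force': 0.0, 'opening': 0.09220808429574527} 0.008
```

View pics/top0b.png

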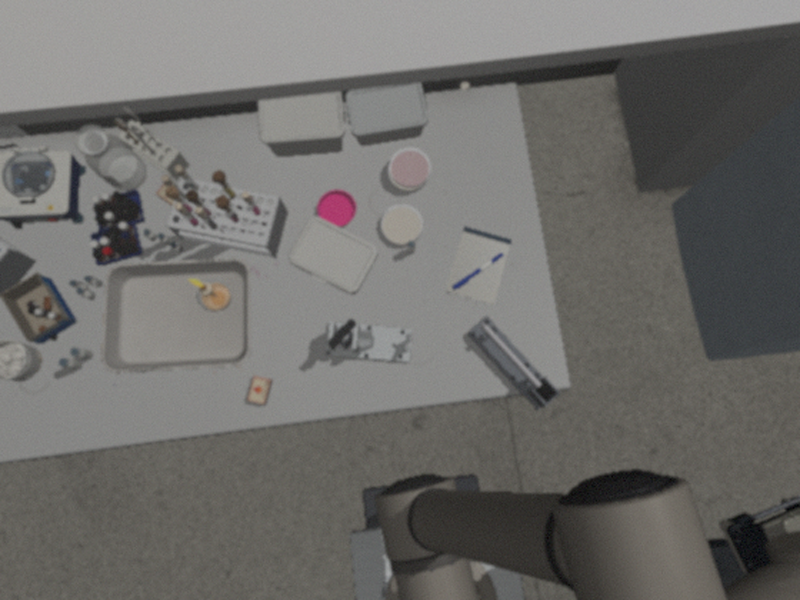

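The top view shows the mount at about (370,342), with the bar at (345,335). The cradle is at (510,362), with the pin's black head at (543,392). I'll enlarge both.

```bash
python3 - <<'E'
from h import *
a=cv2.imread("pics/top0.png")
# crop x 220..395, y 215..290
cv2.imwrite("pics/top0c.png",cv2.resize(a[213:290,205:405],(800,308),interpolation=cv2.INTER_CUBIC))
P=pose("top")
f=lambda u,v,z: at_z(P,(u*.7,v*.7),z).round(3)
print("head",f(543,392,.045),"tip",f(485,325,.045)); print("bar",f(345,335,.105)); print("plate L",f(330,342,.01),"R",f(411,343,.01))
print("match",f(259,390,.015))
E
```

```text
head [ 0.368 -0.253  0.045] tip [ 0.515 -0.161  0.045]
bar [0.52  0.118 0.105]
plate L [0.525 0.157 0.01 ] R [ 0.502 -0.009  0.01 ]
match [0.445 0.309 0.015]
```

View pics/top0c.png

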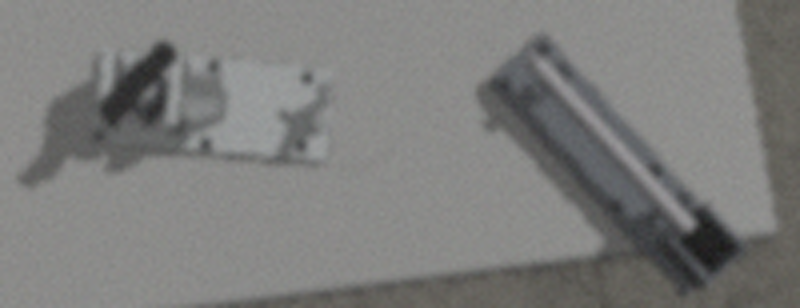

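The pin runs from the tip near crop (540,60) to the shoulder (690,225) and head (712,245). The bar runs from (112,112) to (168,48). The plate's outer end is centred near (328,115).

```bash
python3 - <<'E'
from h import *
P=pose("top")
f=lambda u,v,z: at_z(P,(u/4+205,v/4+213),z).round(4)
t=f(540,60,.045);s=f(690,225,.045);h=f(722,258,.045)
print(t,s,h,np.linalg.norm(t-h),np.linalg.norm(t-s),np.arctan2(*(t-h)[1::-1]))
for q in [(332,70,.01),(325,160,.01)]: print(f(*q))
a,b=f(112,112,.105),f(168,48,.105);print("bar",a,b,np.linalg.norm(a-b),(a+b)/2)
E
```

```text
[ 0.5132 -0.162   0.045 ] [ 0.3832 -0.2486  0.045 ] [ 0.3577 -0.2668  0.045 ] 0.1875187723935926 0.15620358510610438 0.5930314030436243
[ 0.5305 -0.0132  0.01  ]
[0.4648 0.0005 0.01  ]
bar [0.5051 0.1425 0.105 ] [0.5443 0.0999 0.105 ] 0.05789127740860448 [0.5247 0.1212 0.105 ]
```

```bash
cat >> h.py <<'E'
def go(x,y,z,yaw):
    s=robot.observe(); M=R.from_euler('xyz',s["tool_rot"]).as_matrix()
    d=M.T@(np.array([x,y,z])-s["tool_pos"]); c=np.arctan2(M[1,0],M[0,0])
    print("t",round(s["time"],2),"pos",s["tool_pos"].round(4),"yaw",round(c,4),"SHIFT",d.round(4),"TURN",round(-((yaw-c+np.pi)%(2*np.pi)-np.pi),4))
E
python3 -c "
from h import *
go(.457,-.199,.2,.593)"
```

```text
t 0.1 pos [ 0.1293 -0.5085  0.2341] yaw 0.2488 SHIFT [ 0.3938 -0.2192  0.0345] TURN -0.3442
```

```bash
python3 -m jog '[[[1,0.394,-0.219,0.034,-0.344],[1,0.394,-0.219,0.034,-0.344],[1,0.394,-0.219,0.034,-0.344],[1,0.394,-0.219,0.034,-0.344],[1,0.394,-0.219,0.034,-0.344]]]' 40; python3 -c "
from h import *
go(.457,-.199,.2,.593)"
```

```text
time: 0.52
tool_pos: [0.2813, -0.3646, 0.2187]
tool_rot: [-3.141, -0.0, 0.593]
contact_force: [0.6, 0.6, -0.0]
opening: 0.0919
grip_force: 0.0
t 0.52 pos [ 0.2813 -0.3646  0.2187] yaw 0.5925 SHIFT [ 0.2383 -0.0393  0.0187] TURN -0.0005
```

```bash
python3 -m jog '[[[1,0.238,-0.039,0.019,0],[1,0.238,-0.039,0.019,0],[1,0.238,-0.039,0.019,0],[1,0.238,-0.039,0.019,0],[1,0.238,-0.039,0.019,0]]]'; python3 -m jog '[[[1,0.03,0,0,0],[1,0.03,0,0,0],[1,0.03,0,0,0]]]'; python3 -c "
from h import *
go(.457,-.199,.2,.593)
P,im=snap('wrist','pics/w1.png')
print(P[3])
a=cv2.imread('pics/w1.png');cv2.imwrite('pics/w1b.png',cv2.resize(a,(800,600)))
np.savez('w1.npz',*P)"
```

```text
time: 0.93
tool_pos: [0.4327, -0.2221, 0.2024]
tool_rot: [-3.141, 0.0, 0.593]
contact_force: [0.6, -0.7, 0.3]
opening: 0.0919
grip_force: 0.0
time: 1.18
tool_pos: [0.4572, -0.2059, 0.2021]
tool_rot: [-3.141, 0.001, 0.596]
contact_force: [0.2, 0.4, -0.3]
opening: 0.0922
grip_force: 0.0
t 1.18 pos [ 0.4572 -0.2059  0.2021] yaw 0.5962 SHIFT [ 0.0037 -0.0058  0.0021] TURN 0.0032
[ 0.51638346 -0.16626873  0.35248205]
```

View pics/w1b.png

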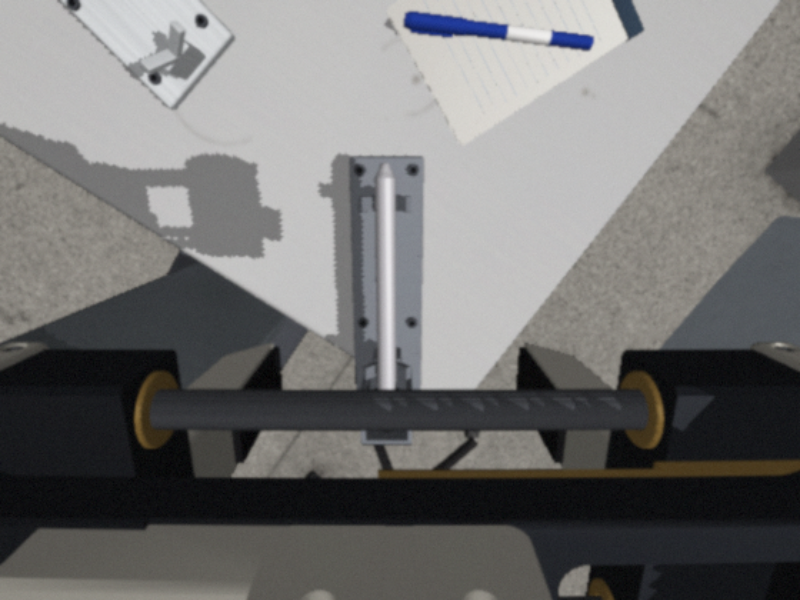

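Pin tip at (386,163), shank centre at (388,380). Mount plate outer corners are at (234,38) and (172,107).

```bash
python3 - <<'E'
from h import *
P=pose("wrist"); f=lambda u,v,z: at_z(P,(u*.7,v*.7),z)
t=f(386,163,.045); b=f(388,380,.045); d=(t-b)/np.linalg.norm(t-b); yaw=np.arctan2(d[1],d[0])
print(t,b,np.linalg.norm(t-b),yaw)
# cradle front end edge corners at z=.008: x=+? 
print(f(354,157,.008),f(423,157,.008))
c1,c2=f(234,38,.01),f(172,107,.01);print("plate",c1,c2,np.linalg.norm(c1-c2),(c1+c2)/2)
g=t-.072*d; go(g[0],g[1],.034,yaw)
E
```

```text
[ 0.52013546 -0.15397395  0.045     ] [ 0.38919469 -0.24263408  0.045     ] 0.15813318719515765 0.5951916450605699
[ 0.51091629 -0.13018209  0.008     ] [ 0.53968631 -0.17290577  0.008     ]
plate [ 0.53143047 -0.01760185  0.01      ] [ 0.46672042 -0.00162649  0.01      ] 0.06665284925203523 [ 0.49907544 -0.00961417  0.01      ]
t 1.23 pos [ 0.4564 -0.2068  0.2022] yaw 0.5945 SHIFT [ 0.0105 -0.0078  0.1682] TURN -0.0007
```

```bash
python3 -m jog '[[[1,0.0105,-0.0078,0.04,0],[1,0.0105,-0.0078,0.08,0],[1,0.0105,-0.0078,0.12,0],[1,0.0105,-0.0078,0.155,0],[1,0.0105,-0.0078,0.168,0]]]'; python3 -m jog '[[[1,0,0,0,0],[-0.6,0,0,0,0],[-0.8,0,0,0,0],[-1,0,0,0,0],[-1,0,0,0,0]]]' 40;python3 -m jog '[[[-1,0,0,0,0],[-1,0,0,0,0],[-1,0,0,0,0]]]' 40; python3 -c "
from h import *
go(.457,-.199,.034,.595);print(robot.observe()['contact_force'])"
```

```text
time: 1.65
tool_pos: [0.4573, -0.1945, 0.0305]
tool_rot: [-3.135, 0.003, 0.591]
contact_force: [-0.7, 0.6, -0.1]
opening: 0.0921
grip_force: 0.0
time: 2.07
tool_pos: [0.4616, -0.1956, 0.0362]
tool_rot: [3.139, -0.001, 0.592]
contact_force: [0.2, 0.4, 0.3]
opening: 0.07
grip_force: 0.0
time: 2.32
tool_pos: [0.4611, -0.1949, 0.0351]
tool_rot: [3.141, -0.0, 0.593]
contact_force: [0.2, 0.8, 0.1]
opening: 0.0494
grip_force: 0.0
t 2.32 pos [ 0.4611 -0.1949  0.0351] yaw 0.5929 SHIFT [-0.0057  0.0011  0.0011] TURN -0.0021
[0.19688266 0.81565002 0.13650588]
```

Fingers close slowly (about 80 mm/s); continue.

```bash
python3 -m jog '[[[-1,0,0,0,0],[-1,0,0,0,0],[-1,0,0,0,0],[-1,0,0,0,0],[-1,0,0,0,0]]]' 40;python3 -m jog '[[[-1,0,0,0,0],[-1,0,0,0,0]]]' 40
```

```text
time: 2.73
tool_pos: [0.4603, -0.1942, 0.0345]
tool_rot: [-3.14, 0.0, 0.593]
contact_force: [-4.6, 14.0, 5.1]
opening: 0.0161
grip_force: 6.7
time: 2.9
tool_pos: [0.4594, -0.1929, 0.0343]
tool_rot: [-3.137, 0.001, 0.593]
contact_force: [-2.0, 7.2, 3.9]
opening: 0.0129
grip_force: 40.0
```

```bash
python3 -m jog '[[[-1,0,0,-0.02,0],[-1,0,0,-0.06,0],[-1,0,0,-0.1,0],[-1,0,0,-0.14,0],[-1,0,0,-0.18,0]]]';  python3 -c "
from h import *
go(.504,.018,.22,1.37)"
```

```text
time: 3.32
tool_pos: [0.4604, -0.1945, 0.2164]
tool_rot: [-3.141, 0.0, 0.593]
contact_force: [0.8, -0.7, -1.8]
opening: 0.0132
grip_force: 40.0
t 3.32 pos [ 0.4604 -0.1945  0.2164] yaw 0.5928 SHIFT [ 0.1549 -0.1519 -0.0036] TURN -0.7772
```

```bash
python3 -m jog '[[[-1,0.03,-0.03,-0.004,-0.12],[-1,0.06,-0.06,-0.004,-0.24],[-1,0.09,-0.09,-0.004,-0.36],[-1,0.12,-0.12,-0.004,-0.48],[-1,0.145,-0.142,-0.004,-0.6]]]'; python3 -m jog '[[[-1,0.014,0.003,0,-0.12],[-1,0.014,0.003,0,-0.177],[-1,0.014,0.003,0,-0.177],[-1,0.014,0.003,0,-0.177]]]';  python3 -c "
from h import *
go(.504,.018,.22,1.37)
P,im=snap('wrist','pics/w2.png')
a=cv2.imread('pics/w2.png');cv2.imwrite('pics/w2b.png',cv2.resize(a,(800,600),interpolation=cv2.INTER_CUBIC))"
```

```text
time: 3.73
tool_pos: [0.5014, 0.0063, 0.2187]
tool_rot: [-3.141, -0.0, 1.199]
contact_force: [0.6, 0.1, -1.0]
opening: 0.0126
grip_force: 40.0
time: 4.07
tool_pos: [0.5095, 0.0159, 0.2183]
tool_rot: [-3.141, 0.0, 1.368]
contact_force: [-0.9, -0.6, -0.7]
opening: 0.013
grip_force: 40.0
t 4.07 pos [0.5095 0.0159 0.2183] yaw 1.3682 SHIFT [ 0.0009 -0.0058 -0.0017] TURN -0.0018
```

View pics/w2b.png

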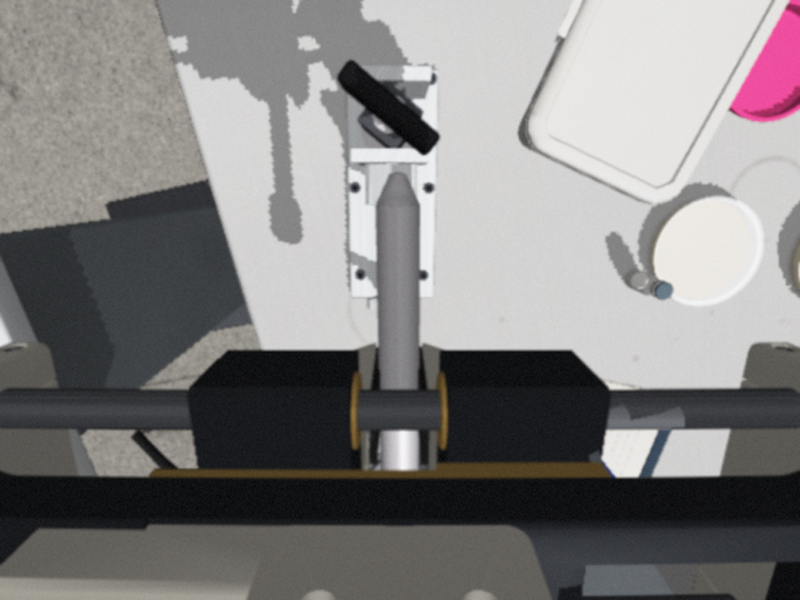

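Pin tip is at (397,173), with the shank centre at x≈398. Plate outer corners are (350,295) and (433,296). Screws are at (354,187), (428,187), (360,275) and (423,275). Bar ends are (352,72) and (429,146). The front cheek's top front edge is at row ≈161, and the vial is near (645,285).

```bash
python3 - <<'E'
from h import *
P=pose("wrist"); f=lambda u,v,z: at_z(P,(u*.7,v*.7),z).round(4)
zp=robot.observe()['tool_pos'][2]+.011
t=f(397,173,zp); b=f(398,370,zp); print("tip",t,b,"yaw",np.arctan2(*(t-b)[1::-1]))
a,c=f(354,187,.01),f(428,187,.01);e,g=f(360,275,.01),f(423,275,.01)
print(a,c,e,g); m1,m2=(a+c)/2,(e+g)/2; print("axis yaw from screws",np.arctan2(*(m1-m2)[1::-1]),m1,m2,"perp",np.arctan2(*(a-c)[1::-1])-np.pi/2, np.linalg.norm(a-c),np.linalg.norm(m1-m2))
p,q=f(350,295,.01),f(433,296,.01); print("end",(p+q)/2,np.linalg.norm(p-q),np.arctan2(*(p-q)[1::-1])-np.pi/2)
h,i=f(352,161,.074),f(431,161,.074); print("cheek front (x=-28)",(h+i)/2,np.linalg.norm(h-i),np.arctan2(*(h-i)[1::-1])-np.pi/2)
r,s=f(352,72,.105),f(429,146,.105); print("bar",(r+s)/2,np.linalg.norm(r-s),np.arctan2(*(r-s)[1::-1]))
print("vial",f(640,282,.0),"dish",f(708,250,.015))
E
```

```text
tip [0.5243 0.087  0.2294] [0.5114 0.0233 0.2294] yaw 1.3709867704271168
[0.4888 0.087  0.01  ] [0.546  0.0751 0.01  ] [0.4774 0.0169 0.01  ] [0.5287 0.0062 0.01  ]
axis yaw from screws 1.367182800929817 [0.5174  0.08105 0.01   ] [0.50305 0.01155 0.01   ] perp 1.365680208700292 0.05842473791126498 0.07096599537806823
end [ 0.4994 -0.0057  0.01  ] 0.06983007947868883 1.354301965874693
cheek front (x=-28) [0.52235 0.09745 0.074  ] 0.05056026107527536 1.3656429706782571
bar [0.5281 0.123  0.105 ] 0.05752356039050436 2.203171330038794
vial [ 0.7113 -0.0401  0.    ] dish [ 0.7605 -0.0194  0.015 ]
```

```bash
python3 -c "
from h import *
go(.5060,.0206,.08,1.366)"
```

```text
t 4.12 pos [0.5095 0.0156 0.2184] yaw 1.3673 SHIFT [ 0.0043 -0.0043  0.1384] TURN 0.0013
```

```bash
python3 -m jog '[[[-1,0.004,-0.004,0.03,0.001],[-1,0.004,-0.004,0.07,0.001],[-1,0.004,-0.004,0.11,0.001],[-1,0.004,-0.004,0.138,0.001],[-1,0.004,-0.004,0.138,0.001]]]'; python3 -c "
from h import *
go(.5060,.0206,.0395,1.366)
P,im=snap('side','pics/s1.png')
a=cv2.imread('pics/s1.png')
c=proj(P,[.51,.05,.06])[0]; x,y=[int(max(0,k)) for k in c-[100,75]];print(c,x,y)
cv2.imwrite('pics/s1b.png',cv2.resize(a[y:y+150,x:x+200],(800,600),interpolation=cv2.INTER_CUBIC))"
```

```text
time: 4.53
tool_pos: [0.5026, 0.02, 0.0756]
tool_rot: [-3.131, 0.001, 1.366]
contact_force: [-1.5, 0.5, -1.5]
opening: 0.0129
grip_force: 40.0
t 4.53 pos [0.5026 0.02   0.0756] yaw 1.3656 SHIFT [0.0013 0.0036 0.0361] TURN -0.0004
[294.9808507  219.79824651] 194 144
```

View pics/s1b.png

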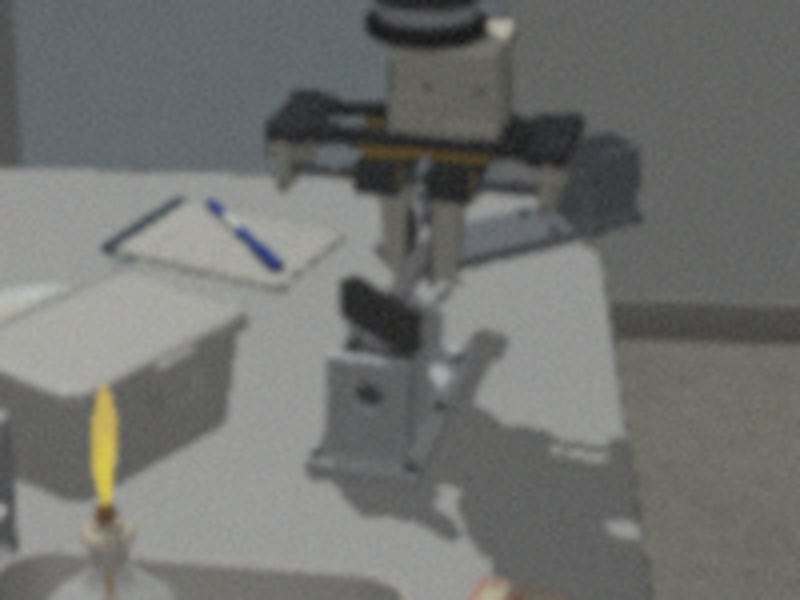

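The side view shows the gripper holding the pin level behind the mount, with the bar dark at (380,315). The lidded box on the left is lower than the gripper body. I'll settle and then lower.

```bash
python3 -m jog '[[[-1,0,0,0,0],[-1,0,0,0,0]]]'; python3 -c "
from h import *
go(.5060,.0206,.0395,1.366)"
```

```text
time: 4.75
tool_pos: [0.5082, 0.02, 0.0828]
tool_rot: [3.138, -0.0, 1.368]
contact_force: [0.1, 0.1, -0.7]
opening: 0.0126
grip_force: 40.0
t 4.75 pos [0.5082 0.02   0.0828] yaw 1.3676 SHIFT [ 0.0001 -0.0025  0.0433] TURN 0.0016
```

```bash
python3 -m jog '[[[-1,0,-0.001,0.012,0],[-1,0,-0.001,0.024,0],[-1,0,-0.001,0.033,0],[-1,0,-0.001,0.038,0],[-1,0,-0.001,0.038,0]]]'; python3 -m jog '[[[-1,0,0,0,0],[-1,0,0,0,0],[-1,0,0,0,0]]]'; python3 -c "
from h import *
go(.5060,.0206,.0395,1.366)"
```

```text
time: 5.17
tool_pos: [0.5058, 0.0206, 0.0428]
tool_rot: [3.141, 0.0, 1.369]
contact_force: [0.8, -0.3, -0.7]
opening: 0.0131
grip_force: 40.0
time: 5.42
tool_pos: [0.5062, 0.0207, 0.0433]
tool_rot: [3.14, -0.0, 1.369]
contact_force: [0.1, 0.3, -1.0]
opening: 0.0128
grip_force: 40.0
t 5.42 pos [0.5062 0.0207 0.0433] yaw 1.3687 SHIFT [-0.0001 -0.0002  0.0038] TURN 0.0027
```

```bash
python3 -m jog '[[[-1,0,0,0.0015,0.002],[-1,0,0,0.003,0.002],[-1,0,0,0.004,0.002],[-1,0,0,0.004,0.002],[-1,0,0,0.004,0.002]]]'; python3 -c "
from h import *
go(.5060,.0206,.0395,1.366);print(robot.observe()['torque'])"
```

```text
time: 5.83
tool_pos: [0.5057, 0.0208, 0.0403]
tool_rot: [3.141, 0.0, 1.367]
contact_force: [-6.0, -0.3, 16.1]
opening: 0.0129
grip_force: 40.0
t 5.83 pos [0.5057 0.0208 0.0403] yaw 1.3669 SHIFT [-0.0001  0.0004  0.0008] TURN 0.0009
[ 0.00915802  0.82007721 -0.0624365 ]
```

The pin is seated (16 N upward at the expected height). Releasing it, then lifting and looking.

```bash
python3 -m jog '[[[-0.6,0,0,-0.001,0],[-0.4,0,0,-0.001,0],[0,0,0,-0.001,0],[0,0,0,-0.001,0],[0,0,0,-0.001,0]]]' 10; python3 -m jog '[[[0,0,0,0,0],[0,0,0,0,0],[0,0,0,0,0]]]'; python3 -m jog '[[[0,0,0,-0.02,0],[0,0,0,-0.06,0],[0,0,0,-0.1,0],[0,0,0,-0.14,0],[0,0,0,-0.17,0]]]'; python3 -m jog '[[[0,0,0,-0.02,0],[0,0,0,-0.02,0],[0,0,0,-0.02,0]]]'; python3 -c "
from h import *
P,im=snap('wrist','pics/w3.png')
a=cv2.imread('pics/w3.png');cv2.imwrite('pics/w3b.png',cv2.resize(a[40:290,170:430],(780,750)[:2] if 0 else (624,600),interpolation=cv2.INTER_CUBIC))
print(robot.observe()['tool_pos'],robot.observe()['tool_rot'])"
```

```text
time: 6.25
tool_pos: [0.5057, 0.0207, 0.0395]
tool_rot: [-3.141, 0.0, 1.367]
contact_force: [0.2, -0.7, 0.4]
opening: 0.0406
grip_force: 0.0
time: 6.5
tool_pos: [0.5056, 0.0207, 0.0395]
tool_rot: [-3.141, 0.0, 1.367]
contact_force: [0.2, 0.3, -0.1]
opening: 0.0458
grip_force: 0.0
time: 6.92
tool_pos: [0.5062, 0.0207, 0.213]
tool_rot: [3.138, -0.0, 1.367]
contact_force: [1.3, -0.1, -0.2]
opening: 0.0461
grip_force: 0.0
time: 7.17
tool_pos: [0.506, 0.0207, 0.2305]
tool_rot: [3.139, -0.0, 1.367]
contact_force: [-1.1, 0.4, -0.4]
opening: 0.0458
grip_force: 0.0
[0.50527262 0.02079827 0.22909576] [-3.14097373e+00  1.42965280e-04  1.36679725e+00]
```

View pics/w3b.png

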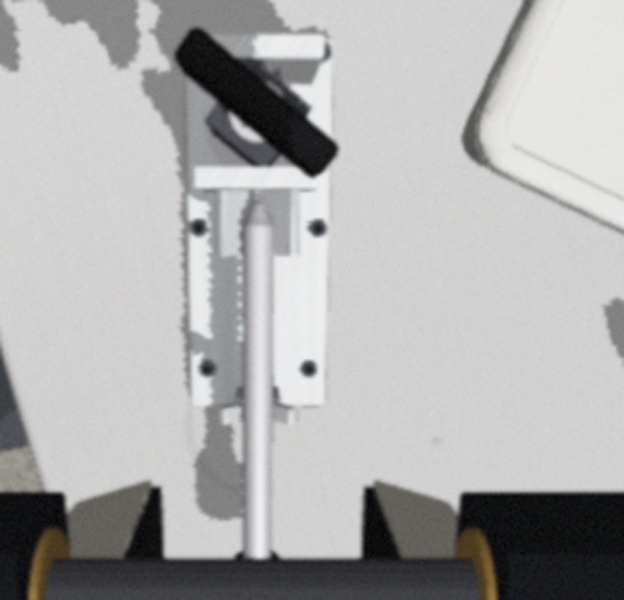

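The pin lies in both V rests, with its tip at crop (258,203) just short of the front cheek (front edge at row ≈188). The bar runs from (188,42) to (325,162).

```bash
python3 - <<'E'
from h import *
P=pose("wrist"); f=lambda u,v,z: at_z(P,(u/2.4+170,v/2.4+40),z).round(4)
t,b=f(258,203,.05),f(258,540,.05); print("tip",t,np.arctan2(*(t-b)[1::-1]))
# corner-ish points of bar top: long edges midlines
r,s=f(188,42,.105),f(325,162,.105); print("bar",(r+s)/2,np.linalg.norm(r-s),np.arctan2(*(r-s)[1::-1]))
h,i=f(196,188,.074),f(317,188,.074); print("cheek",(h+i)/2)
A=np.array([.5277,.125]);d=np.array([.2034,.9791]);print("tip mount x",(t[:2]-A)@d, "lat",(t[:2]-A)@[-d[1],d[0]])
c=(r+s)/2; go(c[0],c[1],.15,2.19)
go(c[0],c[1],.15,2.19-np.pi)
E
```

```text
tip [0.519 0.092 0.05 ] 1.3639530122543804
bar [0.526  0.1245 0.105 ] 0.061313946211282146 2.2475749636000755
cheek [0.5197 0.0976 0.074 ]
tip mount x -0.034079879999999986 lat 0.0018059699999999307
t 7.22 pos [0.5053 0.0208 0.2291] yaw 1.3668 SHIFT [ 0.1058 -0.0007  0.0791] TURN -0.8232
t 7.22 pos [0.5053 0.0208 0.2291] yaw 1.3668 SHIFT [ 0.1058 -0.0007  0.0791] TURN 2.3184
```

```bash
python3 -m jog '[[[0,0.02,-0.001,0.01,-0.12],[0,0.04,-0.001,0.03,-0.24],[0,0.06,-0.001,0.05,-0.36],[0,0.08,-0.001,0.07,-0.48],[0,0.106,-0.001,0.079,-0.6]]]'; python3 -m jog '[[[0,0,0,0,-0.12],[0,0,0,0,-0.24],[0,0,0,0,-0.253],[0,0,0,0,-0.253],[0,0,0,0,-0.253]]]'; python3 -c "
from h import *
go(.5267,.1247,.089,2.22)"
```

```text
time: 7.63
tool_pos: [0.5237, 0.1247, 0.1461]
tool_rot: [-3.134, -0.002, 1.972]
contact_force: [0.1, -0.2, 0.2]
opening: 0.0455
grip_force: 0.0
time: 8.05
tool_pos: [0.5257, 0.1245, 0.1498]
tool_rot: [-3.14, -0.001, 2.216]
contact_force: [-0.1, -0.9, -0.2]
opening: 0.0458
grip_force: 0.0
t 8.05 pos [0.5257 0.1245 0.1498] yaw 2.2161 SHIFT [-0.0005  0.001   0.0608] TURN -0.0039
```

```bash
python3 -m jog '[[[0,0,0.001,0.02,0],[0,0,0.001,0.045,0],[0,0,0.001,0.061,0],[-0.4,0,0.001,0.061,0],[-0.8,0,0.001,0.061,0]]]' 20; python3 -m jog '[[[-1,0,0,0,0],[-1,0,0,0,0],[-1,0,0,0,0],[-1,0,0,0,0],[-1,0,0,0,0]]]' 20; python3 -m jog '[[[-1,0,0,0,0],[-1,0,0,0,0]]]' 20; python3 -c "
from h import *
go(.5267,.1247,.089,1.366)"
```

```text
time: 8.47
tool_pos: [0.5265, 0.125, 0.0892]
tool_rot: [-3.14, -0.001, 2.218]
contact_force: [0.3, -0.8, -0.2]
opening: 0.0371
grip_force: 0.0
time: 8.88
tool_pos: [0.5268, 0.1248, 0.0907]
tool_rot: [-3.141, 0.001, 2.22]
contact_force: [-2.9, -2.9, 5.1]
opening: 0.0135
grip_force: 19.9
time: 9.05
tool_pos: [0.5267, 0.1248, 0.0907]
tool_rot: [-3.141, 0.001, 2.22]
contact_force: [-2.4, -3.3, 5.4]
opening: 0.0137
grip_force: 19.9
t 9.05 pos [0.5267 0.1248 0.0907] yaw 2.2199 SHIFT [-0.0001 -0.0001  0.0017] TURN 0.8539
```

```bash
python3 -m jog '[[[-1,0,0,0,0.05],[-1,0,0,0,0.15],[-1,0,0,0,0.25],[-1,0,0,0,0.35],[-1,0,0,0,0.45]]]' 40; python3 -m jog '[[[-1,0,0,0,0.1],[-1,0,0,0,0.2],[-1,0,0,0,0.3],[-1,0,0,0,0.38],[-1,0,0,0,0.406]]]'; python3 -m jog '[[[-1,0,0,0,0],[-1,0,0,0,0],[-1,0,0,0,0]]]'; python3 -c "
from h import *
go(.5267,.1247,.089,1.366)"
```

```text
time: 9.47
tool_pos: [0.5264, 0.1247, 0.0907]
tool_rot: [-3.141, 0.001, 1.765]
contact_force: [-4.7, -3.8, 7.0]
opening: 0.014
grip_force: 39.8
time: 9.88
tool_pos: [0.5261, 0.1247, 0.0907]
tool_rot: [-3.141, 0.002, 1.36]
contact_force: [-6.1, -4.6, 7.7]
opening: 0.0136
grip_force: 39.8
time: 10.13
tool_pos: [0.5262, 0.1247, 0.0907]
tool_rot: [-3.141, 0.001, 1.364]
contact_force: [-5.5, -4.1, 7.5]
opening: 0.0139
grip_force: 39.9
t 10.13 pos [0.5262 0.1247 0.0907] yaw 1.3636 SHIFT [0.0001 0.0005 0.0017] TURN -0.0024
```

```bash
python3 -m jog '[[[-0.7,0,0,0,0],[-0.5,0,0,0,0],[-0.3,0,0,0,0],[-0.3,0,0,-0.001,0],[-0.3,0,0,-0.001,0]]]'; python3 -m jog '[[[-0.3,0,0,-0.02,0],[-0.3,0,0,-0.06,0],[-0.3,0,0,-0.1,0],[-0.3,-0.04,0,-0.13,0],[-0.3,-0.08,0,-0.14,0]]]'; python3 -m jog '[[[-1,-0.04,0,0,0],[-1,-0.06,0,0,0],[-1,-0.06,0,0,0],[-1,-0.06,0,0,0]]]'; python3 -c "
from h import *
go(.4752,-.1223,.045,1.366)
P,im=snap('wrist','pics/w4.png')
np.savez('w4.npz',*P)
a=cv2.imread('pics/w4.png');cv2.imwrite('pics/w4b.png',cv2.resize(a[0:300,150:430],(560,600),interpolation=cv2.INTER_CUBIC))
"
```

```text
time: 10.55
tool_pos: [0.5273, 0.1255, 0.0909]
tool_rot: [3.141, -0.0, 1.364]
contact_force: [-0.7, -0.4, 0.9]
opening: 0.0313
grip_force: 0.0
time: 10.97
tool_pos: [0.5136, 0.055, 0.2323]
tool_rot: [3.135, -0.002, 1.368]
contact_force: [0.3, -1.0, -0.3]
opening: 0.0319
grip_force: 0.0
time: 11.3
tool_pos: [0.4996, -0.0055, 0.2286]
tool_rot: [3.141, -0.0, 1.361]
contact_force: [0.4, 0.6, -0.1]
opening: 0.01
grip_force: 0.0
t 11.3 pos [ 0.4996 -0.0055  0.2286] yaw 1.3612 SHIFT [-0.1194  0.0003  0.1836] TURN -0.0048
```

View pics/w4b.png

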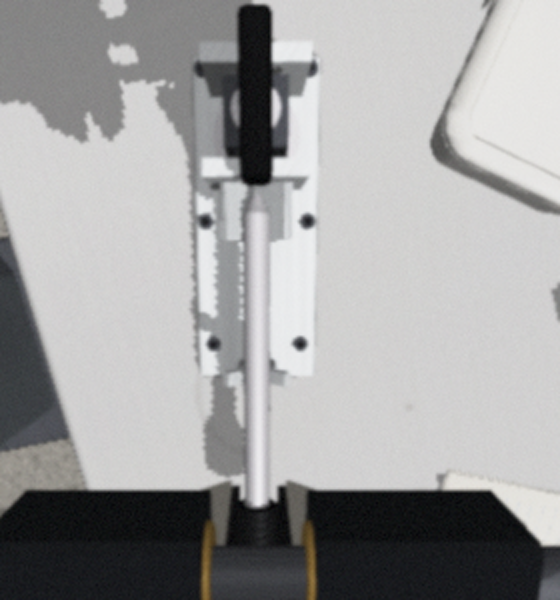

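The bar (x≈255, rows 8–182) is in line with the pin (x≈257), so the post is aligned. Next I go behind the head with the fingers shut.

```bash
python3 -m jog '[[[-1,-0.04,0,0,-0.005],[-1,-0.08,0,0,-0.005],[-1,-0.12,0,0,-0.005],[-1,-0.12,0,0,-0.005],[-1,-0.12,0,0,-0.005]]]' 20; python3 -c "
from h import *
go(.4752,-.1223,.045,1.366)
P,im=snap('wrist','pics/w5.png')
a=cv2.imread('pics/w5.png');cv2.imwrite('pics/w5b.png',cv2.resize(a[100:400,80:480],(800,600),interpolation=cv2.INTER_CUBIC))
"
```

```text
time: 11.77
tool_pos: [0.4751, -0.1227, 0.2281]
tool_rot: [-3.141, -0.0, 1.367]
contact_force: [-0.2, 0.4, -0.5]
opening: 0.0005
grip_force: 0.0
t 11.77 pos [ 0.4751 -0.1227  0.2281] yaw 1.3665 SHIFT [0.0003 0.     0.1831] TURN 0.0005
```

View pics/w5b.png

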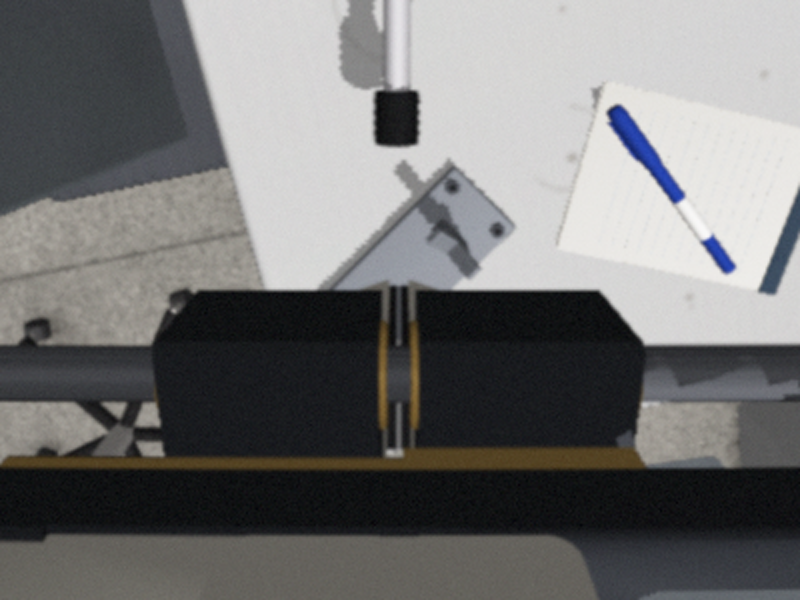

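The head's rear edge is at crop (397,145), laterally in line with the finger gap (x≈399).

```bash
python3 - <<'E'
from h import *
P=pose("wrist"); s=robot.observe()
h=at_z(P,(397/2+80,145/2+100),.055); d=h-s["tool_pos"]; y=1.366
print(h, d[0]*np.cos(y)+d[1]*np.sin(y), d[0]*np.sin(y)-d[1]*np.cos(y))
c=at_z(P,(515/2+80,225/2+100),.008);e=at_z(P,(450/2+80,165/2+100),.008)
print("cradle corners",c,e)
E
```

```text
[ 0.48009041 -0.09810164  0.055     ] 0.023898300867118166 -5.74931118124131e-05
cradle corners [ 0.54067372 -0.16873713  0.008     ] [ 0.50774288 -0.12321957  0.008     ]
```

```bash
python3 -m jog '[[[-1,0,0,0.04,0],[-1,0,0,0.08,0],[-1,0,0,0.12,0],[-1,0,0,0.16,0],[-1,0,0,0.182,0]]]'; python3 -m jog '[[[-1,0,0,0,0],[-1,0.006,0,0,0],[-1,0.012,0,0,0],[-1,0.018,0,0,0],[-1,0.024,0,0,0]]]';python3 -m jog '[[[-1,0.005,0,0,0],[-1,0.01,0,0,0],[-1,0.015,0,0,0],[-1,0.02,0,0,0],[-1,0.024,0,0,0]]]'
```

```text
time: 12.23
tool_pos: [0.4735, -0.119, 0.0427]
tool_rot: [-3.137, -0.001, 1.372]
contact_force: [-1.4, -0.4, 0.7]
opening: 0.0003
grip_force: 0.0
time: 12.65
tool_pos: [0.4812, -0.0981, 0.0482]
tool_rot: [3.138, 0.001, 1.37]
contact_force: [0.5, -0.6, -0.2]
opening: 0.0003
grip_force: 0.4
time: 13.07
tool_pos: [0.485, -0.0749, 0.0467]
tool_rot: [3.141, 0.0, 1.369]
contact_force: [0.4, -2.1, -0.1]
opening: 0.0003
grip_force: 0.7
```

```bash
python3 -m jog '[[[-1,0.005,0,0,0],[-1,0.01,0,0,0],[-1,0.015,0,0,0],[-1,0.02,0,0,0],[-1,0.02,0,0,0]]]';python3 -m jog '[[[-1,0.003,0,0,0],[-1,0.006,0,0,0],[-1,0.008,0,0,0],[-1,0.008,0,0,0]]]'; python3 -m jog '[[[-1,0.001,0,0,0],[-1,0.002,0,0,0],[-1,0.003,0,0,0],[-1,0.003,0,0,0]]]'
```

```text
time: 13.48
tool_pos: [0.4884, -0.0546, 0.0463]
tool_rot: [-3.141, -0.0, 1.369]
contact_force: [-0.1, -0.0, 0.3]
opening: 0.0005
grip_force: 0.0
time: 13.82
tool_pos: [0.4901, -0.0474, 0.0463]
tool_rot: [-3.141, -0.0, 1.369]
contact_force: [-0.0, 0.1, 0.5]
opening: 0.0005
grip_force: 0.0
time: 14.15
tool_pos: [0.4908, -0.0448, 0.0464]
tool_rot: [3.142, 0.0, 1.369]
contact_force: [-0.3, -0.2, 0.6]
opening: 0.0007
grip_force: 0.1
```

```bash
python3 -m jog '[[[-1,0.001,0,0,0],[-1,0.002,0,0,0],[-1,0.002,0,0,0]]]';python3 -m jog '[[[-1,0.001,0,0,0],[-1,0.002,0,0,0],[-1,0.002,0,0,0]]]'
```

```text
time: 14.4
tool_pos: [0.4913, -0.0428, 0.0464]
tool_rot: [3.141, 0.0, 1.369]
contact_force: [0.1, 1.1, 0.3]
opening: 0.0004
grip_force: 0.1
time: 14.65
tool_pos: [0.4915, -0.0419, 0.0464]
tool_rot: [-3.142, 0.002, 1.369]
contact_force: [-1.7, -6.7, 0.1]
opening: 0.0003
grip_force: 3.5
```

Force is rising at the expected place. I'll press a little more to confirm the stop.

```bash
python3 -m jog '[[[-1,0.001,0,0,0],[-1,0.002,0,0,0],[-1,0.002,0,0,0]]]'; python3 -m jog '[[[-1,-0.005,0,0,0],[-1,-0.02,0,0,0],[-1,-0.03,0,-0.02,0],[-1,-0.04,0,-0.06,0],[-1,-0.04,0,-0.1,0]]]'; python3 -m jog '[[[-1,0.02,0,-0.04,0],[-1,0.04,0,-0.07,0],[-1,0.04,0,-0.07,0],[-1,0.04,0,-0.07,0]]]'; python3 -c "
from h import *
P,im=snap('wrist','pics/w6.png')
a=cv2.imread('pics/w6.png');cv2.imwrite('pics/w6b.png',cv2.resize(a[0:300,100:500],(800,600),interpolation=cv2.INTER_CUBIC))
A=np.array([.5265,.1245,.05]);d=np.array([.2034,.9791,0])
for x in(.036,-.132,-.160): print(x,(proj(P,A+x*d)[0]-[100,0])*2)
"
```

```text
time: 14.9
tool_pos: [0.4915, -0.0417, 0.0465]
tool_rot: [-3.141, 0.004, 1.37]
contact_force: [-5.5, -17.8, 0.8]
opening: 0.0004
grip_force: 8.8
time: 15.32
tool_pos: [0.4828, -0.079, 0.1466]
tool_rot: [-3.138, -0.0, 1.368]
contact_force: [1.5, -0.4, -0.1]
opening: 0.0003
grip_force: 0.0
time: 15.65
tool_pos: [0.493, -0.0382, 0.2182]
tool_rot: [3.137, -0.0, 1.371]
contact_force: [-0.3, -0.0, -0.8]
opening: 0.0005
grip_force: 0.0
0.036 [355.87069791 -49.48597226]
-0.132 [355.08351006 326.29594213]
-0.16 [354.97540988 379.73062134]
```

View pics/w6b.png

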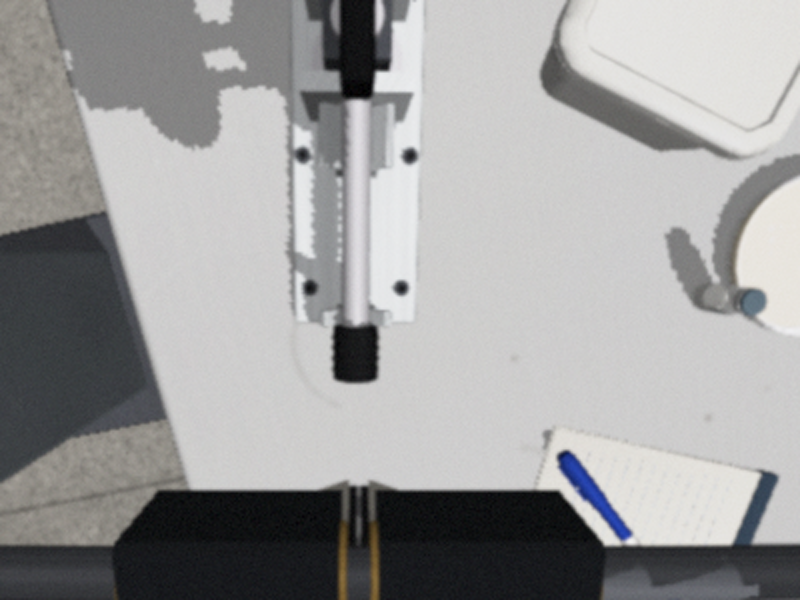

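The head spans rows 325–381, matching the predicted 326–380, so the shoulder is against the outer rest. Bar and pin are in line, and the arm is clear.

```bash
python3 -c "
from cell import robot
print(robot.hand_in())"
```

```text
the job is handed in; nothing more can be done
None
```

The swivel mount is locked: the pin is through both cheeks and the post with its shoulder against the outer V rest, and I handed the job in at about 15.7 s without touching the matchbox, vial or petri dish.

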